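# Pull the filter cassette of the bench dust extractor

### The job

The filter of the little dust extractor on the jeweller's bench is due for a look. Lift the wire strainer basket off the top of the extractor and hang it by its bail on the hook of the hanger stand, so that it hangs there freely; then pinch the two side catches of the filter cassette together, lift the cassette straight up out of its well, keeping it upright, and finish while still holding it by the pinched catches, still, a hand's breadth above the extractor. Leave the other things on the bench where they are.

Things in the scene. Friction and masses are not known exactly. Their poses are not given: they have to be found in the camera images.
- extractor: Bench-top dust extractor, grey box fixed to the bench, 250 (x) x 170 (y) x 111 mm high, knob and switch on its -x front. Origin on the bench, 35 mm in +x of the intake chamber's centre; z up. The chamber is an opening in the flat top, 140 (x) x 110 mm (y), its floor 36 mm below the rim. Only the basket stands higher than the rim.
- intake_center (a point): Centre of the chamber floor, 75 mm above the bench, and middle of the mouth of the filter well: 53 (x) x 83 mm (y), 35 mm deep, with a 4 mm lip. Axes as the extractor's.
- basket: Empty wire strainer basket, loose, about 0.16 kg, 150 (x) x 120 (y) x 36 mm, lying over the chamber, its axes along the extractor's. Origin at the centre of its underside, on the rim, 111 mm above the bench; a locating foot reaches 6 mm lower, into the chamber. Stiff upright bail that does not fold: wire legs at y = +-58 mm, a level bar along y on top.
- bail_mid (a point): Middle of the bail's bar, on its axis, 100 mm above the basket's origin; axes as the basket's (bar along y). The bar has a black sleeve 10 mm thick, 100 mm long. Pinched about 28 mm to one side, the middle is left free for the hook.
- hanger: Hanger stand fixed to the bench: round iron base 110 mm across, steel post 16 mm thick, 202 mm high, and a level arm, 8 mm thick, from the post along the stand's own -x to an upturned tip: the hook. Origin on the bench under the post; z up.
- hook_seat (a point): Top of the arm where a bail is to rest, 110 mm out from the post, 194 mm above the bench; axes as the stand's (arm points to -x). Level arm goes on 12 mm outwards to the upturn and 95 mm inwards to the post. A bail bar lying across the arm has its axis 5 mm above this point.
- hook_tip (a point): Very top of the upturned tip, 28 mm further out than hook_seat and 24 mm higher.
- cassette: Filter cassette, grey plastic and pleated paper, loose, about 0.24 kg, 50 (x) x 80 (y) x 67 mm high, standing in the well with 1.5 mm play, axes along the extractor's. Origin at the centre of its underside, 40 mm above the bench when seated; z up. Its top frame (42 x 80 mm) is 32 mm above the chamber floor. A spring catch in the middle of each long side locks it under the well's lip.
- catch_a_pad (a point): Centre of the outer face of the ribbed finger pad of the catch on the cassette's -x side: at x = -31 mm, 53 mm above the underside, when at rest. The pad is 26 mm wide (y) and 20 mm high, 8 to 28 mm above the chamber floor. The two pads are 62 mm apart over their faces at rest, 49 mm fully pinched.
- catch_b_pad (a point): The same on the +x side, at x = +31 mm.
- catch_a (a joint): Travel of the -x catch inwards, m: 0 at rest, 0.0065 fully in; free of the lip from about 0.0045. Spring 900 N/m: 2 N at first, 8 N at full travel. When let go it springs out again.
- catch_b (a joint): The same for the +x catch.
- tin: Small round brass tin, 45 mm across, 19 mm high, between the extractor and the stand. Bystander; origin under its centre.
- jar: Glass jar with a brass cap, 68 mm across, 100 mm high. Bystander; origin under its centre.
- mug: Blue ceramic mug, 82 mm across, 95 mm high, handle at its +y. Bystander; origin under its centre.
- woodbox: Small closed wooden box, 92 by 142 mm, 64 mm high. Bystander; origin under its centre.
- benchblock: Flat square steel bench block, 64 mm by 64 mm, 18 mm high. Bystander; origin under its centre.
- pliers: Pliers with dark grips, about 120 mm long, 12 mm high, lying flat. Bystander; origin under the pivot.
- hammer: Small hammer, 220 mm long, lying flat. Bystander.
- solderpad: White soldering slab, 100 mm by 130 mm, 14 mm thick. Bystander; origin under its centre.

How it is judged:
By the outcome, as a careful person would: the job done as asked, in the order asked, and still so for the second after the job is handed in, while the arm keeps its last pose, push and grip.
It also fails if it takes over 64 s, if anything falls off the work surface, if the arm or the gripper's body presses on something with over 40 N, if the wrist force passes 120 N, or if a joint passes its speed limit or range.

### The arm

A 6-joint arm with a two-finger parallel gripper is mounted at the origin on the work surface. World frame = base frame: x ahead of the robot, y to its left, z up, the work surface at z = 0. Lengths are in m, angles in rad, forces in N, time in s.
With the tool pointing down it reaches from about 0.375 to 0.9 m from the base axis. Payload 3.1 kg.
Tool frame: the origin (TCP) lies between the finger pads; the fingertips stand robot.finger_overhang ahead of it and the grasp point (between the pads) lies 3 mm ahead of it (robot.finger_overhang is the distance from the TCP to the fingertips, in m); z points along the fingers, y is the line along which they close (so a half turn about z gives the same grasp; the last joint's range is limited). The gripper opens to 87 mm and grips with 3 to 60 N. Pads are 19 mm wide; open, the fingers measure 117 mm over their backs; the gripper's body (75 mm by 190 mm) begins 51 mm behind the grasp point.
Start: joints at [1.02, 0.527, 1.433, -0, 1.181, -0.178], TCP at [0.228, 0.582, 0.206] pointing down, gripper open.
Joint ranges: [-3.08, 3.08], [-0.75, 2.2], [0.22, 2.44], [-1.43, 4.57], [0, 2.65], [-2.85, 2.85]. Speed limits (rad/s): [2.79, 2.79, 3.14, 3.14, 3.14, 3.14].

### API

Orientations are given as a unit quaternion [x, y, z, w].
In Python, from rig import get_obs, vision, hand_in, nets, robot gives the robot as it stands.
- The arm moves only by the tool apply_moves, never from a script. Its argument "series" is a list of rows, each an object with "offset": the shift along the world's x, y, z in cm, a list of three; "rot": the turn, a rotation vector about the world's x, y, z in degrees, a list of three. A call has 1 to 20 rows; each row is the pose to reach, as a shift and turn from the pose commanded when the call began; what a row does not reach only later rows make up. A row lasts 1/10 s, in which the tool goes at most 50 mm and 8.59 degrees, less where a joint would pass 70% of its speed; a pose out of reach is approached as far as the arm can. A call with a gripper value outside its range is refused whole. "hand" is the opening, from 0 (shut) to 1 (fully open), set as the call begins (left out, the last holds). The fingers move at their own pace and stop on an object; "newtons" is the grip in N (left out, the last holds). Time passes only in rows, so rows that repeat a pose let the fingers close. It gives the time, the measured TCP pose, the force, the opening and the grip force at its end, in the units of the state.
- get_obs(): the state, without advancing time (a new reading comes with each control period).
- vision.camera(name): name is "scene" or "top" or "wrist"; returns the picture (400x640x3 uint8, red, green, blue); there is no depth.
- vision.calibration(name): a dict with "K" (3x3 intrinsics, pixels), "R" (3x3) and "t" (3): a world point X has camera coordinates R X + t. Camera axes: x right, y down, z forward; pixel columns grow to the right and rows downward; lengths in m; the calibration is good to about 2 mm. A picture is of the moment at which its call begins: read the wrist's pose just before it. calibration takes no time and is no camera call; for the wrist camera it gives the pose at the moment of the call.
- hand_in(): hands the job in; it is judged then, once.
Trained networks look in the newest picture that a camera, given by its name, has taken for a name from the list of things; names that differ only in an ending like _2 or _b are one class to them, and where a whole thing is asked for, a point or a joint stands for the part that bears it (a point fixed in the world has none). Each returns a list of dicts, best first, with "conf" (0 to 1); they miss things now and then, are a little off and sometimes report something else, mostly with a low value. They report only what shows in the picture. A call takes as long as a camera call.
- nets.search_frame(camera, query): "centre" ([x, y, z] in m, in world coordinates, good to about 4 mm: the middle of the surface that is visible of it).
- nets.spot_point(camera, query): "centre" ([x, y, z] in m, in world coordinates, good to about 4 mm: a listed point, or the origin of a listed thing).
The state is a dict: "time": time; "q": joint angles; "joint_velocities": joint speeds; "joint_torque": joint torques, N m; "position": TCP position; "tool_rot": TCP orientation; "ft_force": force on the tool from outside, world axes, zero at the start; "moment": the same for the moment, N m; "grip_width": finger opening in m; "grip_force": force on a finger pad.
Only numpy, scipy, OpenCV 4.12 (cv2) and the standard library are available. Lean on these libraries where they do the work, as an engineer would, in place of code of your own. Each camera call takes 0.05 s, during which the arm holds its last target. There are 200 camera calls.

## Working session

There is one attempt and no reset: what is moved stays moved. The work goes in short steps, Python scripts to look and compute and a tool call to move; the robot and the scene stay as the last step left them, time stands still between calls to the robot, and variables do not carry over. Pictures are saved under pics/ and viewed, at most 10 in all, crops included, and the job is handed in when it is done.

Besides the shell and the picture viewer there is one more tool, called after "Call:" in YAML: its name, and indented under it one key for each argument. apply_moves: Moves the arm, as the interface text tells. Its arguments: {"type":"object","properties":{"series":{"type":"array"},"hand":{"type":"number"},"newtons":{"type":"number"}},"required":["series"]}

```bash
mkdir -p pics; ls; python3 - <<'E'
from rig import get_obs, vision, nets, robot
import cv2,numpy as np
print(robot.finger_overhang)
o=get_obs();print(o)
ims=[]
for c in("scene","top"):
    im=vision.camera(c);cv2.imwrite(f"pics/{c}0.png",im[:,:,::-1])
    for q in("extractor","intake_center","bail_mid","basket","hook_seat","hook_tip","hanger","tin","jar","mug","woodbox","cassette","catch_a_pad","catch_b_pad"):
        r=nets.spot_point(c,q);print(c,q,[(np.round(d["centre"],4).tolist(),round(d["conf"],2)) for d in r[:2]])
print(get_obs()["time"])
E
```

```text
pics
0.022
{'time': 0.0, 'q': array([ 1.01949589e+00,  5.28484740e-01,  1.43391644e+00, -2.56352588e-05,
        1.18138824e+00, -1.78532977e-01]), 'joint_velocities': array([-0.0016389 ,  0.00133925, -0.00044465,  0.00158885, -0.00132333,
       -0.00026618]), 'joint_torque': array([-8.89618491e-05, -4.40038633e+01, -1.76595211e+01,  6.31274306e-02,
        5.81693533e-02, -1.81903984e-04]), 'position': array([0.22720694, 0.58140493, 0.20525577]), 'tool_rot': array([ 1.85301570e-01,  9.82681088e-01, -1.03028462e-03, -3.80907996e-04]), 'ft_force': array([-0.13532017, -0.02826705,  0.38232186]), 'moment': array([ 0.0024776 , -0.04949275, -0.00608195]), 'grip_force': 0.0, 'grip_width': 0.08729827852594901}
scene extractor [([0.5887, 0.2097, 0.0019], 0.78), ([0.5078, -0.2053, 0.1903], 0.43)]
scene intake_center [([0.5521, 0.2104, 0.0791], 0.8), ([0.5558, 0.2148, 0.1091], 0.2)]
scene bail_mid [([0.5567, 0.2167, 0.2125], 0.81)]
scene basket [([0.3264, -0.3572, -0.0019], 0.68), ([0.5539, 0.2139, 0.11], 0.63)]
scene hook_seat [([0.5078, -0.2005, 0.1912], 0.69), ([0.5876, 0.2082, -0.0017], 0
[... 625 characters left out ...]
2158, 0.1057], 0.72), ([0.3066, 0.3209, -0.0037], 0.22)]
top hook_seat [([0.5091, -0.1977, 0.1955], 0.98), ([0.4827, -0.2083, 0.2155], 0.36)]
top hook_tip [([0.4814, -0.2041, 0.2154], 0.96), ([0.4493, -0.5057, 0.0023], 0.66)]
top hanger [([0.6182, -0.192, -0.0035], 0.81)]
top tin [([0.5511, 0.0115, 0.0008], 0.52)]
top jar [([0.4499, 0.4623, 0.0005], 0.71), ([0.5567, 0.2146, 0.0734], 0.4)]
top mug [([0.448, -0.5046, 0.003], 0.94), ([0.5249, 0.2204, 0.0888], 0.2)]
top woodbox [([0.3077, 0.3214, -0.0081], 0.73), ([0.4512, 0.4609, 0.0], 0.47)]
top cassette [([0.5559, 0.2166, 0.0381], 0.66), ([0.5533, 0.2121, 0.0751], 0.59)]
top catch_a_pad [([0.5268, 0.2233, 0.0922], 0.4)]
top catch_b_pad []
1.5
```

View pics/scene0.png

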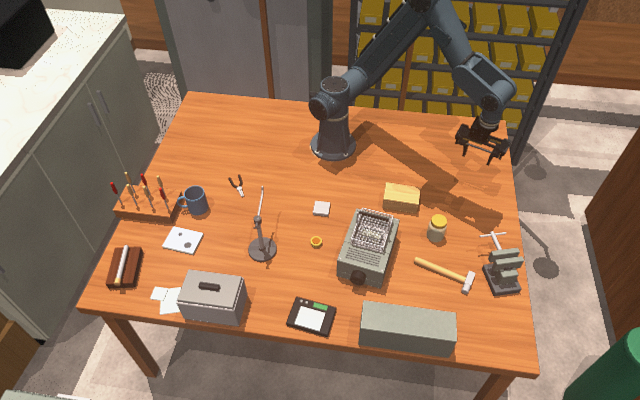

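View pics/top0.png

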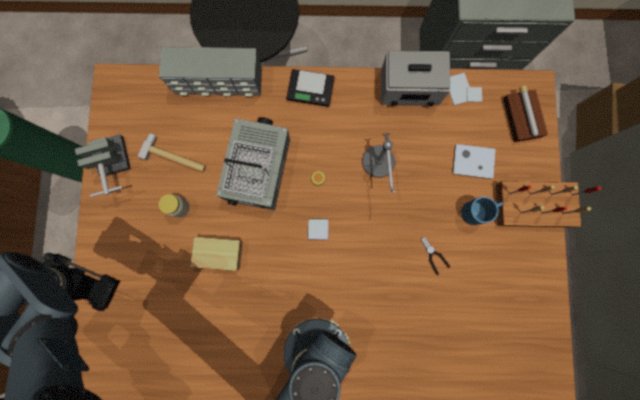

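The scene view shows the extractor at (370,245) with the basket and bail on it, and the hanger at (262,230) with its hook pointing towards the robot. In the top view, the extractor at (255,163) is yawed about -10°. The hook arm runs from (388,145) towards (392,190). The networks' results match both pictures and the given heights. Next I'll move the wrist camera over the extractor.

Call:
apply_moves:
  series:
    - {"offset": [1, -1, 5], "rot": [0, 0, -8]}
    - {"offset": [3, -4, 9], "rot": [0, 0, -16]}
    - {"offset": [6, -7, 12], "rot": [0, 0, -24]}
    - {"offset": [9, -11, 14], "rot": [0, 0, -32]}
    - {"offset": [12, -15, 15], "rot": [0, 0, -40]}
    - {"offset": [15, -19, 16], "rot": [0, 0, -48]}
    - {"offset": [18, -23, 17], "rot": [0, 0, -56]}
    - {"offset": [21, -27, 17], "rot": [0, 0, -64]}
    - {"offset": [24, -31, 17], "rot": [0, 0, -72]}
    - {"offset": [26, -34, 17], "rot": [0, 0, -79]}
    - {"offset": [28, -37, 17], "rot": [0, 0, -79]}
    - {"offset": [28, -37, 17], "rot": [0, 0, -79]}
    - {"offset": [28, -37, 17], "rot": [0, 0, -79]}

```text
time: 2.8
position: [0.5077, 0.2115, 0.376]
tool_rot: [0.769, 0.64, -0.0, -0.0]
ft_force: [0.1, 0.1, 0.2]
grip_width: 0.0871
grip_force: 0.0
```

```bash
python3 - <<'E'
from rig import get_obs, vision, nets, robot
import cv2,numpy as np
o=get_obs();print(o["time"],o["q"],o["position"],o["tool_rot"])
c="wrist";k=vision.calibration(c);print("cam",-k["R"].T@k["t"],k["R"],k["K"])
im=vision.camera(c);cv2.imwrite("pics/w1.png",im[:,:,::-1])
for q in("extractor","intake_center","bail_mid","basket","cassette"):
    r=nets.spot_point(c,q);print(c,q,[(np.round(d["centre"],4).tolist(),round(d["conf"],2)) for d in r[:2]])
E
```

```text
2.8 [1.91019136e-01 2.69983505e-01 1.37574900e+00 7.16127276e-04
 1.49662392e+00 3.73775824e-01] [0.50772625 0.21147292 0.37603322] [ 7.68697980e-01  6.39611712e-01 -1.62456367e-04 -4.96932169e-04]
cam [0.52004461 0.28044703 0.55457723] [[ 0.98317222 -0.18267663 -0.0012784 ]
 [-0.1760987  -0.94958474  0.25938015]
 [-0.04859664 -0.25479023 -0.96577446]] [[311.91550537   0.         317.16249751]
 [  0.         311.91550537 202.8698318 ]
 [  0.           0.           1.        ]]
wrist extractor [([0.5905, 0.2056, -0.0024], 0.8), ([0.4506, 0.4656, -0.0009], 0.37)]
wrist intake_center []
wrist bail_mid [([0.5551, 0.2165, 0.2106], 0.95)]
wrist basket [([0.552, 0.2156, 0.1064], 0.57), ([0.4531, 0.4624, 0.0012], 0.51)]
wrist cassette [([0.5579, 0.2141, 0.0371], 0.76)]
```

View pics/w1.png

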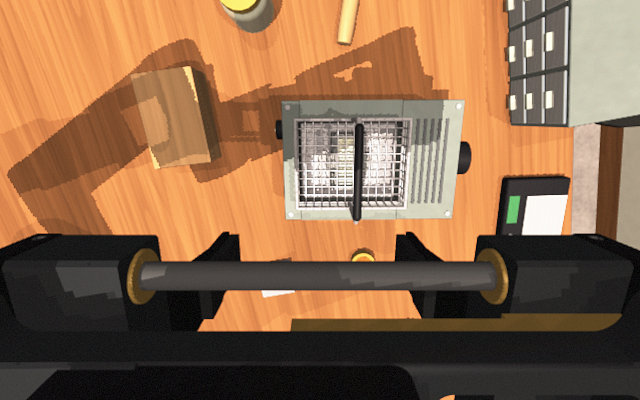

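The wrist view shows the extractor's top with corner screws near (289,106), (459,104), (291,213) and (447,214). The black bail sleeve runs from (359,124) to (357,219). I'll back-project these for yaw and position, and triangulate the bar's height against the top camera.

```bash
cat > h.py <<'E'
from rig import get_obs, vision, nets, robot
import cv2,numpy as np
def ray(k,uv):
    d=k["R"].T@np.linalg.inv(k["K"])@np.array([uv[0],uv[1],1.]);return -k["R"].T@k["t"],d
def onz(k,uv,z):
    c,d=ray(k,uv);return c+d*(z-c[2])/d[2]
def tri(*obs):
    A=np.zeros((3,3));b=np.zeros(3)
    for k,uv in obs:
        c,d=ray(k,uv);d=d/np.linalg.norm(d);P=np.eye(3)-np.outer(d,d);A+=P;b+=P@c
    return np.linalg.solve(A,b)
def proj(k,X):
    p=k["K"]@(k["R"]@np.asarray(X)+k["t"]);return p[:2]/p[2]
def spots(c,*qs):
    for q in qs:
        for d in nets.spot_point(c,q)[:2]:print(c,q,np.round(d["centre"],4),round(d["conf"],2))
E
python3 - <<'E'
from h import *
k=vision.calibration("wrist");im=cv2.imread("pics/w1.png").astype(int)
s=[onz(k,u,.111) for u in((289,106),(459,104),(291,213),(447,214))]
ang=lambda v:np.degrees(np.arctan2(v[1],v[0]))
print(np.round(s,4),ang(s[1]-s[0]),ang(s[3]-s[2]),ang(s[0]-s[2])-90)
g=im[122:222,345:372].max(2)<60
v,u=np.nonzero(g);v+=122;u+=345
rows=np.unique(v);c=np.array([u[v==r].mean() for r in rows])
f=np.polyfit(rows,c,1);print(rows.min(),rows.max(),f)
e=[onz(k,(np.polyval(f,r),r),.211) for r in(rows.min(),rows.max())]
print(np.round(e,4),np.mean(e,0),ang(e[0]-e[1])-90,np.linalg.norm(e[0]-e[1]))
kt=vision.calibration("top");print("top px of bar ends",[proj(kt,x) for x in e])
it=cv2.imread("pics/top0.png");cv2.imwrite("pics/tz.png",np.hstack([cv2.resize(it[110:215,210:300],None,fx=4,fy=4,interpolation=2),cv2.resize(it[125:225,350:420],None,fx=4,fy=4.2,interpolation=2)]))
E
```

```text
[[0.484  0.306  0.111 ]
 [0.7117 0.2673 0.111 ]
 [0.4563 0.1565 0.111 ]
 [0.6843 0.1135 0.111 ]] -9.647057395470515 -10.670208673968856 -10.512737083363902
122 220 [-2.83889582e-02  3.62602091e+02]
[[0.5622 0.2713 0.211 ]
 [0.5432 0.163  0.211 ]] [0.55268612 0.21715553 0.211     ] -9.969468511050607 0.10993699842699448
top px of bar ends [array([223.5795351, 159.6712193]), array([261.78455403, 166.98935666])]
```

View pics/tz.png

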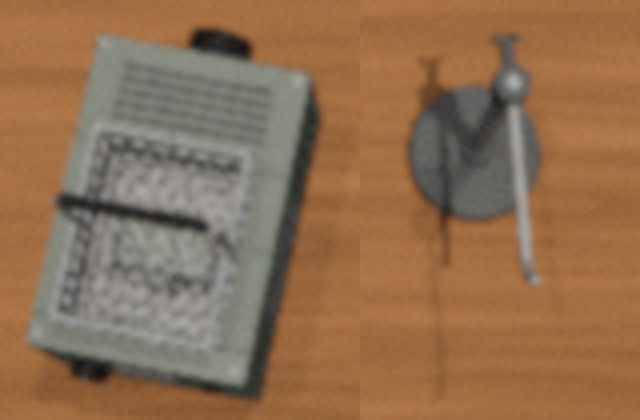

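The top view confirms the bar's height: its projected ends fall on the seen ends. The yaw is about -10.5°, which matches the tool. I'll grasp the bail 28 mm to its +y side.

Call:
apply_moves:
  series:
    - {"offset": [3, 2, -3], "rot": [0, 0, 0]}
    - {"offset": [5.1, 3.1, -7], "rot": [0, 0, 0]}
    - {"offset": [5.1, 3.1, -11], "rot": [0, 0, 0]}
    - {"offset": [5.1, 3.1, -14], "rot": [0, 0, 0]}
    - {"offset": [5.1, 3.1, -16.2], "rot": [0, 0, 0]}
    - {"offset": [5.1, 3.1, -16.2], "rot": [0, 0, 0]}
    - {"offset": [5.1, 3.1, -16.2], "rot": [0, 0, 0]}
  hand: 1

```text
time: 3.8
position: [0.5586, 0.2437, 0.2146]
tool_rot: [0.768, 0.641, 0.0, 0.0]
ft_force: [0.9, 0.5, 0.6]
grip_width: 0.087
grip_force: 0.0
```

Call:
apply_moves:
  series:
    - {"offset": [0, 0, 0], "rot": [0, 0, 0]}
    - {"offset": [0, 0, 0], "rot": [0, 0, 0]}
    - {"offset": [0, 0, 0], "rot": [0, 0, 0]}
    - {"offset": [0, 0, 0], "rot": [0, 0, 0]}
    - {"offset": [0, 0, 0], "rot": [0, 0, 0]}
    - {"offset": [0, 0, 0], "rot": [0, 0, 0]}
    - {"offset": [0, 0, 0], "rot": [0, 0, 0]}
    - {"offset": [0, 0, 0], "rot": [0, 0, 0]}
    - {"offset": [0, 0, 0], "rot": [0, 0, 0]}
    - {"offset": [0, 0, 0], "rot": [0, 0, 0]}
  hand: 0
  newtons: 45

```text
time: 4.8
position: [0.5586, 0.2431, 0.2142]
tool_rot: [0.768, 0.64, -0.0, -0.0]
ft_force: [1.0, -0.0, -0.2]
grip_width: 0.015
grip_force: 0.0
```

Call:
apply_moves:
  series:
    - {"offset": [0, 0, 0], "rot": [0, 0, 0]}
    - {"offset": [0, 0, 0], "rot": [0, 0, 0]}
    - {"offset": [0, 0, 0], "rot": [0, 0, 0]}
    - {"offset": [0, 0, 0], "rot": [0, 0, 0]}

```text
time: 5.2
position: [0.5586, 0.243, 0.2143]
tool_rot: [0.768, 0.64, 0.0, 0.0]
ft_force: [-0.7, -0.0, -0.0]
grip_width: 0.0005
grip_force: 0.0
```

Call:
apply_moves:
  series:
    - {"offset": [0, 0, 0.5], "rot": [0, 0, 0]}
    - {"offset": [0, 0, 1.5], "rot": [0, 0, 0]}
    - {"offset": [0, 0, 3], "rot": [0, 0, 0]}
    - {"offset": [0, 0, 4], "rot": [0, 0, 0]}
    - {"offset": [0, 0, 4], "rot": [0, 0, 0]}

```text
time: 5.7
position: [0.56, 0.2435, 0.2568]
tool_rot: [0.768, 0.64, 0.002, 0.001]
ft_force: [0.5, -0.1, 1.0]
grip_width: 0.0007
grip_force: 0.0
```

```bash
python3 - <<'E'
from h import *
im=vision.camera("wrist");k=vision.calibration("wrist")
spots("wrist","bail_mid","basket")
i2=vision.camera("scene");spots("scene","bail_mid","basket","hook_seat","hook_tip")
cv2.imwrite("pics/lift.png",np.hstack([cv2.resize(im[:,:,::-1],(480,300)),cv2.resize(i2[100:300,220:420,::-1],(300,300))]))
E
```

```text
wrist basket [0.5549 0.2155 0.1071] 0.75
scene bail_mid [0.5565 0.2152 0.211 ] 0.76
scene basket [0.4463 0.4627 0.0017] 0.66
scene basket [0.5532 0.216  0.1093] 0.62
scene hook_seat [ 0.5068 -0.2039  0.1879] 0.65
scene hook_tip [ 0.4802 -0.206   0.2178] 0.74
scene hook_tip [ 0.5069 -0.2027  0.1901] 0.54
```

View pics/lift.png

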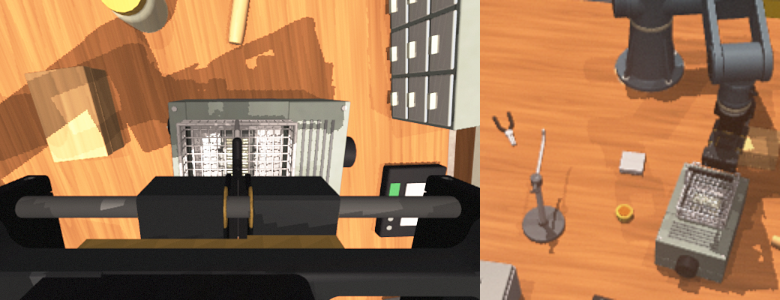

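The grasp missed: the fingers shut completely and the basket hasn't moved. In the left half, the bar passes under the gripper near (238,150–175). I'll overlay where the bar and fingertips should be to find the error.

```bash
python3 - <<'E'
from h import *
from scipy.spatial.transform import Rotation as Ro
o=get_obs();print(o["position"],o["tool_rot"],o["q"])
k=vision.calibration("wrist");im=vision.camera("wrist")[:,:,::-1].copy()
R=Ro.from_quat(o["tool_rot"]).as_matrix();p=o["position"]
b=np.array([.182,.983,0]);m=np.array([.554,.2155,.211])
def mk(X,c):
    u=proj(k,X);print(np.round(u,1));cv2.circle(im,tuple(int(round(a)) for a in u),3,c,1)
for s in(.05,.058,-.05):mk(m+b*s,(0,0,255))
for s in(.022,.003):mk(p+R[:,2]*s,(255,0,0))
for s in(.05,.058):mk(m+b*s-[0,0,.03],(0,255,0))
cv2.imwrite("pics/ov.png",cv2.resize(im[60:300,180:460],None,fx=2.5,fy=2.5))
E
```

```text
[0.55828439 0.24298343 0.2536319 ] [ 7.68051615e-01  6.40387659e-01 -5.32596316e-04 -2.81870744e-04] [2.27163040e-01 4.57341660e-01 1.41821455e+00 2.38982826e-05
 1.26724140e+00 4.07946128e-01]
[319.3 187.5]
[319.4 176.6]
[319.  308.5]
[318.2 225.9]
[318.3 236. ]
[319.1 179.7]
[319.2 170. ]
```

View pics/ov.png

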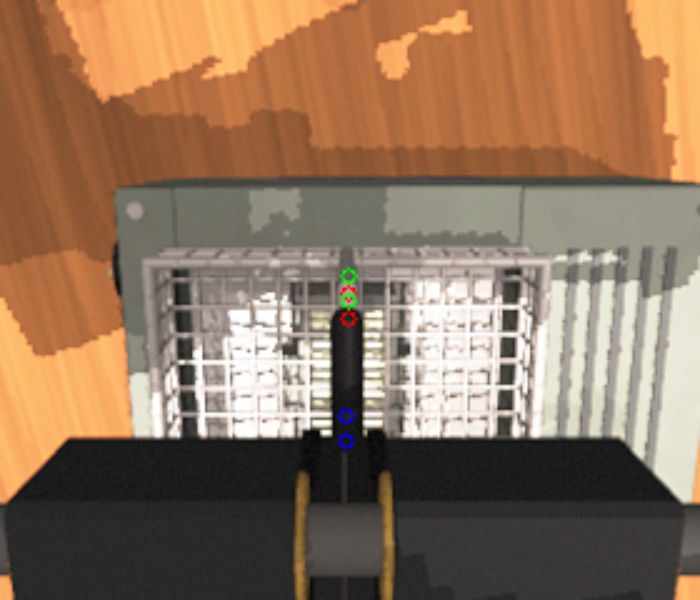

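The overlay shows the sleeve end where predicted (row 310), so the bar's position is right. The fingertips end near row 430, well above their expected projection. In the earlier open view, the inner tip edges (columns 238 and 397) are 159 px apart. At 87 mm opening that gives a depth of about 0.17 m, so the tips sit about 22 mm *behind* the reported TCP rather than 22 mm ahead. That explains the miss. I'll open and go about 38 mm lower than before, which is clear of the basket rim under either reading.

Call:
apply_moves:
  series:
    - {"offset": [0, 0, 0], "rot": [0, 0, 0]}
    - {"offset": [0, 0, 0], "rot": [0, 0, 0]}
    - {"offset": [0, 0, 0], "rot": [0, 0, 0]}
    - {"offset": [0, 0, 0], "rot": [0, 0, 0]}
    - {"offset": [0, 0, 0], "rot": [0, 0, 0]}
    - {"offset": [0, 0, 0], "rot": [0, 0, 0]}
    - {"offset": [0, 0, 0], "rot": [0, 0, 0]}
    - {"offset": [0, 0, 0], "rot": [0, 0, 0]}
    - {"offset": [0, 0, 0], "rot": [0, 0, 0]}
    - {"offset": [0, 0, 0], "rot": [0, 0, 0]}
  hand: 1

```text
time: 7.15
position: [0.5586, 0.2431, 0.2543]
tool_rot: [0.768, 0.64, 0.0, 0.0]
ft_force: [-0.2, -0.3, 0.5]
grip_width: 0.0728
grip_force: 0.0
```

```bash
python3 - <<'E'
from h import *
im=vision.camera("wrist")[:,:,::-1]
print(get_obs()["grip_width"])
cv2.imwrite("pics/open.png",cv2.resize(im[180:340,180:460],None,fx=2.8,fy=2.8))
E
```

```text
0.07678090148332532
```

View pics/open.png

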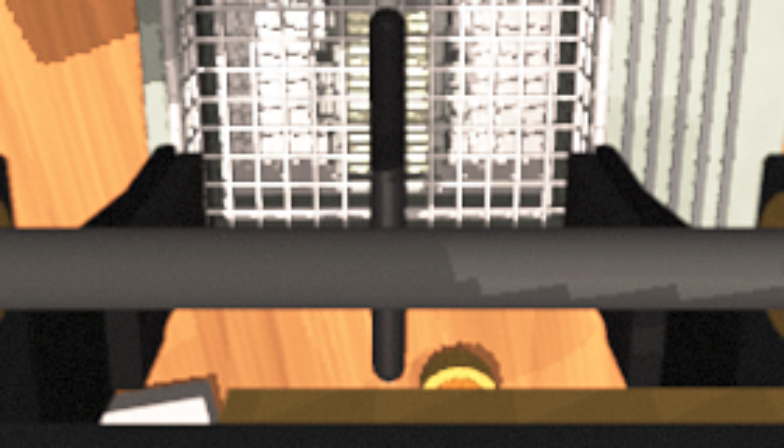

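In the open crop, the tips end at row ~150 with inner edges at 205 and 567, and the bail bar lies centred between them. The tips are near or slightly behind the TCP (about -20 to 0 mm), so going down to TCP z = 0.180 puts the bar well inside the pads.

Call:
apply_moves:
  series:
    - {"offset": [0, 0, -2], "rot": [0, 0, 0]}
    - {"offset": [0, 0, -4], "rot": [0, 0, 0]}
    - {"offset": [0, 0, -6], "rot": [0, 0, 0]}
    - {"offset": [0, 0, -7.4], "rot": [0, 0, 0]}
    - {"offset": [0, 0, -7.4], "rot": [0, 0, 0]}

```text
time: 7.7
position: [0.5569, 0.2426, 0.178]
tool_rot: [0.768, 0.64, -0.002, -0.001]
ft_force: [0.2, 0.3, -0.2]
grip_width: 0.0869
grip_force: 0.0
```

Call:
apply_moves:
  series:
    - {"offset": [0, 0, 0], "rot": [0, 0, 0]}
    - {"offset": [0, 0, 0], "rot": [0, 0, 0]}
    - {"offset": [0, 0, 0], "rot": [0, 0, 0]}
    - {"offset": [0, 0, 0], "rot": [0, 0, 0]}
    - {"offset": [0, 0, 0], "rot": [0, 0, 0]}
    - {"offset": [0, 0, 0], "rot": [0, 0, 0]}
    - {"offset": [0, 0, 0], "rot": [0, 0, 0]}
    - {"offset": [0, 0, 0], "rot": [0, 0, 0]}
    - {"offset": [0, 0, 0], "rot": [0, 0, 0]}
    - {"offset": [0, 0, 0], "rot": [0, 0, 0]}
    - {"offset": [0, 0, 0], "rot": [0, 0, 0]}
    - {"offset": [0, 0, 0], "rot": [0, 0, 0]}
    - {"offset": [0, 0, 0], "rot": [0, 0, 0]}
  hand: 0
  newtons: 45

```text
time: 9.0
position: [0.5587, 0.2431, 0.1802]
tool_rot: [0.768, 0.64, 0.0, 0.0]
ft_force: [0.5, -0.0, -0.9]
grip_width: 0.0088
grip_force: 45.0
```

Call:
apply_moves:
  series:
    - {"offset": [0, 0, 0.5], "rot": [0, 0, 0]}
    - {"offset": [0, 0, 1.5], "rot": [0, 0, 0]}
    - {"offset": [0, 0, 3], "rot": [0, 0, 0]}
    - {"offset": [0, 0, 5], "rot": [0, 0, 0]}
    - {"offset": [0, 0, 6], "rot": [0, 0, 0]}
    - {"offset": [0, 0, 6], "rot": [0, 0, 0]}
    - {"offset": [0, 0, 6], "rot": [0, 0, 0]}

```text
time: 9.7
position: [0.5582, 0.243, 0.2401]
tool_rot: [0.768, 0.64, -0.0, -0.0]
ft_force: [0.7, -0.6, -2.0]
grip_width: 0.0086
grip_force: 45.0
```

```bash
python3 - <<'E'
from h import *
print(get_obs()["ft_force"])
for c in("wrist","scene","top"):
    im=vision.camera(c)[:,:,::-1];cv2.imwrite(f"pics/l2{c}.png",im);spots(c,"bail_mid","basket")
a=cv2.resize(cv2.imread("pics/l2wrist.png"),(480,300));b=cv2.resize(cv2.imread("pics/l2scene.png")[120:320,310:510],(300,300))
cv2.imwrite("pics/lift2.png",np.hstack([a,b]))
E
```

```text
[ 0.70055483 -0.63550254 -2.0181898 ]
wrist bail_mid [0.5544 0.2161 0.2701] 0.8
wrist bail_mid [0.5229 0.223  0.0945] 0.51
wrist basket [0.5552 0.2148 0.1668] 0.73
wrist basket [0.5519 0.2148 0.2678] 0.52
scene bail_mid [0.5522 0.2157 0.2668] 0.92
scene bail_mid [0.5537 0.2113 0.0394] 0.25
scene basket [0.5533 0.2172 0.1675] 0.87
top bail_mid [0.5548 0.2123 0.2694] 0.81
top basket [0.5522 0.2141 0.168 ] 0.86
top basket [ 0.327  -0.3614 -0.0007] 0.4
```

View pics/lift2.png

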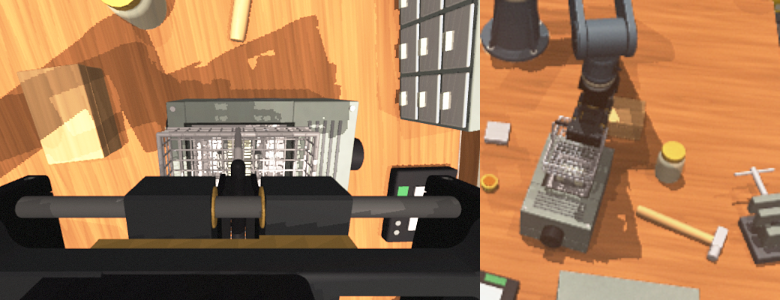

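The lift worked: the basket is level (net: base z 0.167, bail z 0.269), so the bar sits 31 mm above the reported TCP. Now I'll carry it to the outer side of the hook tip, turning +15° to the stand's yaw.

Call:
apply_moves:
  series:
    - {"offset": [-0.5, -1.5, 0.5], "rot": [0, 0, 0]}
    - {"offset": [-1.4, -4.5, 1], "rot": [0, 0, 1]}
    - {"offset": [-2.4, -8, 1], "rot": [0, 0, 3]}
    - {"offset": [-3.5, -11.5, 1], "rot": [0, 0, 4]}
    - {"offset": [-4.6, -15, 1], "rot": [0, 0, 6]}
    - {"offset": [-5.7, -18.5, 1], "rot": [0, 0, 7]}
    - {"offset": [-6.8, -22, 1], "rot": [0, 0, 9]}
    - {"offset": [-7.9, -25.5, 1], "rot": [0, 0, 10]}
    - {"offset": [-9, -29, 0.5], "rot": [0, 0, 12]}
    - {"offset": [-10.1, -32.5, -0.5], "rot": [0, 0, 13]}
    - {"offset": [-11.2, -36, -1.5], "rot": [0, 0, 14]}
    - {"offset": [-12.2, -39.5, -2.5], "rot": [0, 0, 15]}
    - {"offset": [-12.8, -41.5, -3], "rot": [0, 0, 15]}
    - {"offset": [-13, -42.2, -3], "rot": [0, 0, 15]}
    - {"offset": [-13, -42.2, -3], "rot": [0, 0, 15]}
    - {"offset": [-13, -42.2, -3], "rot": [0, 0, 15]}

```text
time: 11.75
position: [0.4286, -0.1784, 0.2107]
tool_rot: [0.678, 0.735, 0.0, 0.0]
ft_force: [-0.5, -0.5, -1.6]
grip_width: 0.0086
grip_force: 45.0
```

```bash
python3 - <<'E'
from h import *
print(get_obs()["q"])
for c in("wrist","scene","top"):
    im=vision.camera(c)[:,:,::-1];cv2.imwrite(f"pics/a{c}.png",im);spots(c,"bail_mid","basket","hook_seat","hook_tip")
a=cv2.resize(cv2.imread("pics/awrist.png"),(480,300));b=cv2.resize(cv2.imread("pics/ascene.png")[120:280,180:340],(300,300))
cv2.imwrite("pics/appr.png",np.hstack([a,b]))
E
```

```text
[-6.36141270e-01  3.05465903e-01  1.81702743e+00  5.46574474e-04
  1.01881146e+00 -7.17428781e-01]
wrist bail_mid [ 0.4318 -0.2049  0.2379] 0.68
wrist basket [ 0.4365 -0.1955  0.1357] 0.64
scene bail_mid [ 0.4327 -0.2054  0.24  ] 0.69
scene basket [ 0.4306 -0.199   0.1389] 0.76
scene basket [ 0.3254 -0.3598 -0.0009] 0.2
scene hook_tip [ 0.4791 -0.2038  0.2154] 0.81
```

View pics/appr.png

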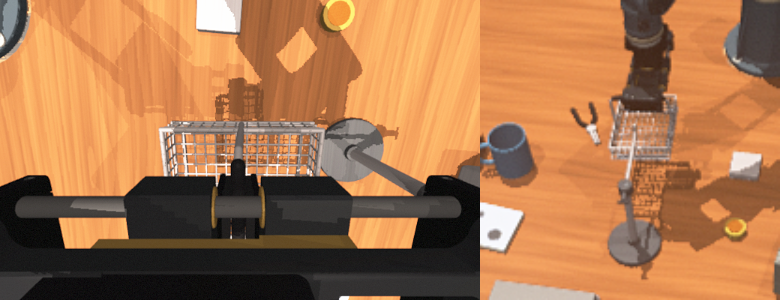

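The approach view shows the basket hanging level in front of the hook. The arm runs to the tip at about (635,130) in the scene crop, centred between the bail legs. Next I'll pass the bar over the tip and inwards.

Call:
apply_moves:
  series:
    - {"offset": [1, 0.1, 0], "rot": [0, 0, 0]}
    - {"offset": [2.5, 0.2, 0], "rot": [0, 0, 0]}
    - {"offset": [4, 0.3, 0], "rot": [0, 0, 0]}
    - {"offset": [5.5, 0.4, 0], "rot": [0, 0, 0]}
    - {"offset": [7, 0.4, 0], "rot": [0, 0, 0]}
    - {"offset": [8, 0.5, 0], "rot": [0, 0, 0]}
    - {"offset": [8, 0.5, 0], "rot": [0, 0, 0]}
    - {"offset": [8, 0.5, 0], "rot": [0, 0, 0]}

```text
time: 13.3
position: [0.5082, -0.1736, 0.2099]
tool_rot: [0.678, 0.735, -0.0, -0.001]
ft_force: [-0.1, 0.9, -1.5]
grip_width: 0.0089
grip_force: 45.0
```

Call:
apply_moves:
  series:
    - {"offset": [0, 0, -1], "rot": [0, 0, 0]}
    - {"offset": [0, 0, -2], "rot": [0, 0, 0]}
    - {"offset": [0, 0, -2.8], "rot": [0, 0, 0]}
    - {"offset": [0, 0, -3.3], "rot": [0, 0, 0]}
    - {"offset": [0, 0, -3.5], "rot": [0, 0, 0]}
    - {"offset": [0, 0, -3.5], "rot": [0, 0, 0]}
    - {"offset": [0, 0, -3.5], "rot": [0, 0, 0]}

```text
time: 14.0
position: [0.5088, -0.1741, 0.1754]
tool_rot: [0.678, 0.735, 0.0, 0.0]
ft_force: [0.2, -0.9, -1.8]
grip_width: 0.0086
grip_force: 45.0
```

```bash
python3 - <<'E'
from h import *
print(get_obs()["ft_force"])
for c in("wrist","scene","top"):
    im=vision.camera(c)[:,:,::-1];cv2.imwrite(f"pics/b{c}.png",im);spots(c,"bail_mid","basket","hook_seat","hook_tip")
E
```

```text
[ 0.17041145 -0.93959452 -1.75301018]
wrist bail_mid [ 0.5115 -0.2026  0.2028] 0.72
wrist basket [ 0.5173 -0.1935  0.0991] 0.89
scene bail_mid [ 0.5135 -0.1991  0.2036] 0.55
scene bail_mid [0.5848 0.209  0.092 ] 0.22
scene basket [ 0.5136 -0.1949  0.1046] 0.78
scene hook_tip [0.5807 0.2055 0.0948] 0.51
```

Call:
apply_moves:
  series:
    - {"offset": [0, 0, -0.2], "rot": [0, 0, 0]}
    - {"offset": [0, 0, -0.3], "rot": [0, 0, 0]}
    - {"offset": [0, 0, -0.4], "rot": [0, 0, 0]}
    - {"offset": [0, 0, -0.4], "rot": [0, 0, 0]}
    - {"offset": [0, 0, -0.4], "rot": [0, 0, 0]}

```text
time: 15.25
position: [0.5086, -0.1739, 0.1712]
tool_rot: [0.678, 0.735, -0.0, -0.0]
ft_force: [0.6, 0.9, -2.1]
grip_width: 0.0086
grip_force: 45.0
```

Call:
apply_moves:
  series:
    - {"offset": [0, 0, -0.1], "rot": [0, 0, 0]}
    - {"offset": [0, 0, -0.2], "rot": [0, 0, 0]}
    - {"offset": [0, 0, -0.2], "rot": [0, 0, 0]}
    - {"offset": [0, 0, -0.2], "rot": [0, 0, 0]}

```text
time: 15.65
position: [0.5087, -0.174, 0.1695]
tool_rot: [0.678, 0.735, 0.0, 0.0]
ft_force: [-1.0, 0.1, 0.4]
grip_width: 0.0086
grip_force: 45.0
```

Call:
apply_moves:
  series:
    - {"offset": [0, 0, -0.1], "rot": [0, 0, 0]}
    - {"offset": [0, 0, -0.1], "rot": [0, 0, 0]}
    - {"offset": [0, 0, -0.1], "rot": [0, 0, 0]}

```text
time: 15.95
position: [0.5088, -0.1739, 0.1687]
tool_rot: [0.678, 0.735, 0.0, 0.0]
ft_force: [-0.3, 0.9, 4.0]
grip_width: 0.0083
grip_force: 45.0
```

Call:
apply_moves:
  series:
    - {"offset": [0, 0, 0], "rot": [0, 0, 0]}
    - {"offset": [0, 0, 0], "rot": [0, 0, 0]}
    - {"offset": [0, 0, 0], "rot": [0, 0, 0]}
    - {"offset": [0, 0, 0], "rot": [0, 0, 0]}
    - {"offset": [0, 0, 0], "rot": [0, 0, 0]}
    - {"offset": [0, 0, 0], "rot": [0, 0, 0]}
    - {"offset": [0, 0, 0], "rot": [0, 0, 0]}
  hand: 0.6

```text
time: 16.65
position: [0.5086, -0.174, 0.1682]
tool_rot: [0.678, 0.735, -0.0, 0.0]
ft_force: [-0.5, -0.6, 0.0]
grip_width: 0.0502
grip_force: 0.0
```

```bash
python3 - <<'E'
from h import *
print(get_obs()["ft_force"])
for c in("wrist","scene"):
    im=vision.camera(c)[:,:,::-1];cv2.imwrite(f"pics/c{c}.png",im);spots(c,"bail_mid","basket")
a=cv2.resize(cv2.imread("pics/cwrist.png"),(480,300));b=cv2.resize(cv2.imread("pics/cscene.png")[120:280,180:340],(300,300))
cv2.imwrite("pics/hung.png",np.hstack([a,b]))
E
```

```text
[-0.45811609 -0.60679959  0.01473015]
wrist bail_mid [ 0.5092 -0.2015  0.1971] 0.64
wrist basket [ 0.5132 -0.1983  0.0942] 0.86
scene bail_mid [ 0.5107 -0.2001  0.1986] 0.87
scene basket [ 0.5112 -0.2008  0.0997] 0.96
```

View pics/hung.png

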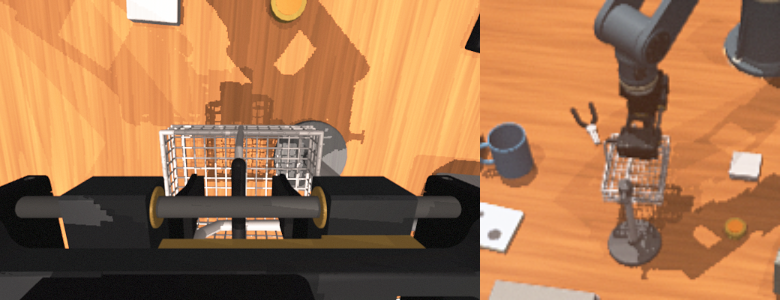

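The basket is on the hook: bail z is about 0.198, the base is level under it, and the fingers are clear on both sides. I'll go up and back over the extractor to measure the cassette.

Call:
apply_moves:
  series:
    - {"offset": [0, 0, 1], "rot": [0, 0, 0]}
    - {"offset": [0, 0, 3], "rot": [0, 0, 0]}
    - {"offset": [0, 0, 6], "rot": [0, 0, 0]}
    - {"offset": [0, 0, 10], "rot": [0, 0, 0]}
    - {"offset": [0, 2, 14], "rot": [0, 0, 0]}
    - {"offset": [0, 6, 18], "rot": [0, 0, -2]}
    - {"offset": [0, 10, 20], "rot": [0, 0, -4]}
    - {"offset": [0, 14, 20], "rot": [0, 0, -6]}
    - {"offset": [0, 18, 20], "rot": [0, 0, -8]}
    - {"offset": [0, 22, 20], "rot": [0, 0, -10]}
    - {"offset": [0, 26, 20], "rot": [0, 0, -12]}
    - {"offset": [0, 30, 20], "rot": [0, 0, -14]}
    - {"offset": [0, 34, 20], "rot": [0, 0, -15]}
    - {"offset": [0, 37, 20], "rot": [0, 0, -15]}
    - {"offset": [0, 38.5, 20], "rot": [0, 0, -15]}
    - {"offset": [0, 38.5, 20], "rot": [0, 0, -15]}
    - {"offset": [0, 38.5, 20], "rot": [0, 0, -15]}

```text
time: 18.65
position: [0.5086, 0.2102, 0.3684]
tool_rot: [0.768, 0.64, -0.0, 0.0]
ft_force: [-0.2, -0.4, 0.1]
grip_width: 0.0519
grip_force: 0.0
```

```bash
python3 - <<'E'
from h import *
o=get_obs();print(o["position"],o["tool_rot"])
Q=("cassette","catch_a_pad","catch_b_pad","intake_center","extractor")
for c in("wrist","top","scene"):
    im=vision.camera(c)[:,:,::-1];cv2.imwrite(f"pics/d{c}.png",im);spots(c,*Q,*(("basket","bail_mid") if c!="wrist" else ()))
E
```

```text
[0.50858456 0.21016963 0.36839391] [ 7.68066138e-01  6.40370285e-01 -3.40306452e-04  4.35471553e-04]
wrist cassette [0.5559 0.2145 0.0376] 0.83
wrist catch_a_pad [0.5237 0.2209 0.0964] 0.69
wrist catch_b_pad [0.5826 0.2085 0.0878] 0.6
wrist extractor [ 0.5895  0.2067 -0.0008] 0.6
top cassette [0.5552 0.2161 0.0351] 0.79
top cassette [0.5555 0.2113 0.0724] 0.69
top catch_a_pad [0.5262 0.221  0.0908] 0.47
top catch_b_pad [0.5856 0.2064 0.09  ] 0.43
top intake_center [0.5548 0.2104 0.075 ] 0.72
top intake_center [0.5516 0.011  0.0035] 0.5
top extractor [ 0.595   0.2055 -0.0008] 0.95
top basket [ 0.5092 -0.2021  0.0958] 0.96
top basket [ 0.3251 -0.3648 -0.0018] 0.27
top bail_mid [ 0.5104 -0.2057  0.1963] 0.58
scene cassette [0.5528 0.2141 0.038 ] 0.69
scene intake_center [0.5549 0.2122 0.0766] 0.62
scene extractor [0.5886 0.2061 0.0016] 0.66
scene basket [ 0.5085 -0.2045  0.0965] 0.81
scene bail_mid [ 0.5125 -0.198   0.1975] 0.59
```

Three cameras agree on the cassette centre (0.5545, 0.214), and the basket is still hanging. I'll open fully, go in over the catches, then feel for the chamber floor to fix the true fingertip height.

Call:
apply_moves:
  series:
    - {"offset": [2, 0.2, -2], "rot": [0, 0, 0]}
    - {"offset": [4.6, 0.4, -5], "rot": [0, 0, 0]}
    - {"offset": [4.6, 0.4, -9], "rot": [0, 0, 0]}
    - {"offset": [4.6, 0.4, -13], "rot": [0, 0, 0]}
    - {"offset": [4.6, 0.4, -17], "rot": [0, 0, 0]}
    - {"offset": [4.6, 0.4, -20], "rot": [0, 0, 0]}
    - {"offset": [4.6, 0.4, -22], "rot": [0, 0, 0]}
    - {"offset": [4.6, 0.4, -24], "rot": [0, 0, 0]}
    - {"offset": [4.6, 0.4, -26], "rot": [0, 0, 0]}
    - {"offset": [4.6, 0.4, -27], "rot": [0, 0, 0]}
    - {"offset": [4.6, 0.4, -27.6], "rot": [0, 0, 0]}
    - {"offset": [4.6, 0.4, -27.6], "rot": [0, 0, 0]}
    - {"offset": [4.6, 0.4, -27.6], "rot": [0, 0, 0]}
  hand: 1
  newtons: 25

```text
time: 21.05
position: [0.5553, 0.2152, 0.093]
tool_rot: [0.768, 0.64, 0.001, 0.0]
ft_force: [0.1, -0.0, 0.6]
grip_width: 0.087
grip_force: 0.0
```

Call:
apply_moves:
  series:
    - {"offset": [0, 0, -0.2], "rot": [0, 0, 0]}
    - {"offset": [0, 0, -0.4], "rot": [0, 0, 0]}
    - {"offset": [0, 0, -0.6], "rot": [0, 0, 0]}
    - {"offset": [0, 0, -0.6], "rot": [0, 0, 0]}

```text
time: 21.45
position: [0.5544, 0.215, 0.0862]
tool_rot: [0.768, 0.64, -0.0, -0.0]
ft_force: [0.8, -0.2, 0.2]
grip_width: 0.0869
grip_force: 0.0
```

Call:
apply_moves:
  series:
    - {"offset": [0, 0, -0.2], "rot": [0, 0, 0]}
    - {"offset": [0, 0, -0.4], "rot": [0, 0, 0]}
    - {"offset": [0, 0, -0.5], "rot": [0, 0, 0]}
    - {"offset": [0, 0, -0.5], "rot": [0, 0, 0]}

```text
time: 21.85
position: [0.5544, 0.215, 0.081]
tool_rot: [0.768, 0.64, -0.0, -0.0]
ft_force: [-0.4, 0.5, -0.2]
grip_width: 0.0871
grip_force: 0.0
```

Call:
apply_moves:
  series:
    - {"offset": [0, 0, -0.2], "rot": [0, 0, 0]}
    - {"offset": [0, 0, -0.4], "rot": [0, 0, 0]}
    - {"offset": [0, 0, -0.4], "rot": [0, 0, 0]}
    - {"offset": [0, 0, -0.4], "rot": [0, 0, 0]}

```text
time: 22.25
position: [0.5545, 0.215, 0.0771]
tool_rot: [0.768, 0.64, -0.0, -0.0]
ft_force: [-0.1, 0.0, 0.3]
grip_width: 0.0872
grip_force: 0.0
```

Call:
apply_moves:
  series:
    - {"offset": [0, 0, -0.2], "rot": [0, 0, 0]}
    - {"offset": [0, 0, -0.3], "rot": [0, 0, 0]}
    - {"offset": [0, 0, -0.3], "rot": [0, 0, 0]}
    - {"offset": [0, 0, -0.3], "rot": [0, 0, 0]}

```text
time: 22.65
position: [0.5546, 0.2151, 0.0742]
tool_rot: [0.768, 0.64, -0.0, -0.0]
ft_force: [0.6, 0.4, -0.5]
grip_width: 0.0873
grip_force: 0.0
```

Call:
apply_moves:
  series:
    - {"offset": [0, 0, -0.2], "rot": [0, 0, 0]}
    - {"offset": [0, 0, -0.3], "rot": [0, 0, 0]}
    - {"offset": [0, 0, -0.3], "rot": [0, 0, 0]}
    - {"offset": [0, 0, -0.3], "rot": [0, 0, 0]}

```text
time: 23.05
position: [0.5545, 0.215, 0.0712]
tool_rot: [0.768, 0.64, -0.0, -0.0]
ft_force: [0.3, -0.0, -0.4]
grip_width: 0.087
grip_force: 0.0
```

Call:
apply_moves:
  series:
    - {"offset": [0, 0, -0.2], "rot": [0, 0, 0]}
    - {"offset": [0, 0, -0.3], "rot": [0, 0, 0]}
    - {"offset": [0, 0, -0.3], "rot": [0, 0, 0]}
    - {"offset": [0, 0, -0.3], "rot": [0, 0, 0]}

```text
time: 23.45
position: [0.5545, 0.2151, 0.0682]
tool_rot: [0.768, 0.64, -0.0, -0.0]
ft_force: [0.0, -0.4, -0.9]
grip_width: 0.0871
grip_force: 0.0
```

Call:
apply_moves:
  series:
    - {"offset": [0, 0, -0.2], "rot": [0, 0, 0]}
    - {"offset": [0, 0, -0.4], "rot": [0, 0, 0]}
    - {"offset": [0, 0, -0.4], "rot": [0, 0, 0]}
    - {"offset": [0, 0, -0.4], "rot": [0, 0, 0]}

```text
time: 23.85
position: [0.5545, 0.215, 0.0641]
tool_rot: [0.768, 0.64, -0.0, -0.0]
ft_force: [-0.1, 0.2, -0.3]
grip_width: 0.0868
grip_force: 0.0
```

Call:
apply_moves:
  series:
    - {"offset": [0, 0, -0.2], "rot": [0, 0, 0]}
    - {"offset": [0, 0, -0.3], "rot": [0, 0, 0]}
    - {"offset": [0, 0, -0.3], "rot": [0, 0, 0]}
    - {"offset": [0, 0, -0.3], "rot": [0, 0, 0]}

```text
time: 24.25
position: [0.5546, 0.215, 0.0612]
tool_rot: [0.768, 0.64, -0.0, -0.0]
ft_force: [0.3, -0.1, 0.5]
grip_width: 0.0873
grip_force: 0.0
```

Call:
apply_moves:
  series:
    - {"offset": [0, 0, -0.1], "rot": [0, 0, 0]}
    - {"offset": [0, 0, -0.2], "rot": [0, 0, 0]}
    - {"offset": [0, 0, -0.2], "rot": [0, 0, 0]}
    - {"offset": [0, 0, -0.2], "rot": [0, 0, 0]}

```text
time: 24.65
position: [0.5546, 0.2151, 0.0592]
tool_rot: [0.768, 0.64, -0.0, -0.0]
ft_force: [-0.8, 1.5, -0.7]
grip_width: 0.0866
grip_force: 0.0
```

Call:
apply_moves:
  series:
    - {"offset": [0, 0, -0.1], "rot": [0, 0, 0]}
    - {"offset": [0, 0, -0.2], "rot": [0, 0, 0]}
    - {"offset": [0, 0, -0.2], "rot": [0, 0, 0]}
    - {"offset": [0, 0, -0.2], "rot": [0, 0, 0]}

```text
time: 25.05
position: [0.5546, 0.2151, 0.0591]
tool_rot: [0.768, 0.64, 0.0, 0.0]
ft_force: [-2.1, -1.0, 11.1]
grip_width: 0.087
grip_force: 5.6
```

Call:
apply_moves:
  series:
    - {"offset": [0, 0, -0.1], "rot": [0, 0, 0]}
    - {"offset": [0, 0, -0.2], "rot": [0, 0, 0]}
    - {"offset": [0, 0, -0.2], "rot": [0, 0, 0]}
    - {"offset": [0, 0, -0.2], "rot": [0, 0, 0]}

```text
time: 25.45
position: [0.5546, 0.2151, 0.059]
tool_rot: [0.768, 0.64, 0.0, 0.0]
ft_force: [-6.0, -1.3, 23.1]
grip_width: 0.0872
grip_force: 11.3
```

Call:
apply_moves:
  series:
    - {"offset": [0, 0, -0.1], "rot": [0, 0, 0]}
    - {"offset": [0, 0, -0.2], "rot": [0, 0, 0]}
    - {"offset": [0, 0, -0.2], "rot": [0, 0, 0]}
    - {"offset": [0, 0, -0.2], "rot": [0, 0, 0]}

```text
time: 25.85
position: [0.5546, 0.2151, 0.059]
tool_rot: [0.768, 0.64, 0.0, 0.0]
ft_force: [-7.9, -3.7, 33.6]
grip_width: 0.0871
grip_force: 16.9
```

The fingers touched the floor at TCP z = 0.059, so the tips are 16 mm above the reported TCP. I'll raise to put the tips 7 mm above the floor, then pinch.

Call:
apply_moves:
  series:
    - {"offset": [0, 0, 0.6], "rot": [0, 0, 0]}
    - {"offset": [0, 0, 1], "rot": [0, 0, 0]}
    - {"offset": [0, 0, 1.3], "rot": [0, 0, 0]}
    - {"offset": [0, 0, 1.3], "rot": [0, 0, 0]}

```text
time: 26.25
position: [0.5547, 0.2151, 0.0661]
tool_rot: [0.768, 0.64, -0.0, -0.0]
ft_force: [0.9, 0.5, -0.5]
grip_width: 0.0869
grip_force: 0.0
```

Call:
apply_moves:
  series:
    - {"offset": [0, 0, 0], "rot": [0, 0, 0]}
    - {"offset": [0, 0, 0], "rot": [0, 0, 0]}
    - {"offset": [0, 0, 0], "rot": [0, 0, 0]}
    - {"offset": [0, 0, 0], "rot": [0, 0, 0]}
    - {"offset": [0, 0, 0], "rot": [0, 0, 0]}
    - {"offset": [0, 0, 0], "rot": [0, 0, 0]}
    - {"offset": [0, 0, 0], "rot": [0, 0, 0]}
    - {"offset": [0, 0, 0], "rot": [0, 0, 0]}
    - {"offset": [0, 0, 0], "rot": [0, 0, 0]}
    - {"offset": [0, 0, 0], "rot": [0, 0, 0]}
  hand: 0
  newtons: 25

```text
time: 27.25
position: [0.5548, 0.215, 0.0666]
tool_rot: [0.768, 0.64, 0.0, 0.0]
ft_force: [-1.0, -0.5, 3.4]
grip_width: 0.0463
grip_force: 25.0
```

Both catches are pinched in (reading 46 mm at 25 N, and x force is near zero so it's centred). Now a slow lift straight up.

Call:
apply_moves:
  series:
    - {"offset": [0, 0, 0.1], "rot": [0, 0, 0]}
    - {"offset": [0, 0, 0.3], "rot": [0, 0, 0]}
    - {"offset": [0, 0, 0.6], "rot": [0, 0, 0]}
    - {"offset": [0, 0, 0.8], "rot": [0, 0, 0]}
    - {"offset": [0, 0, 0.8], "rot": [0, 0, 0]}

```text
time: 27.75
position: [0.5547, 0.2151, 0.0744]
tool_rot: [0.768, 0.64, 0.0, 0.0]
ft_force: [0.7, 0.5, -3.3]
grip_width: 0.0461
grip_force: 25.0
```

```bash
python3 - <<'E'
from h import *
o=get_obs();print(o["ft_force"],o["moment"],o["grip_width"])
for c in("wrist","top","scene"):
    vision.camera(c);spots(c,"cassette","catch_a_pad","catch_b_pad")
E
```

```text
[ 0.71432273  0.53361579 -3.27221019] [-0.0691151   0.1003984   0.02466184] 0.04609527873478797
wrist cassette [0.5617 0.214  0.0476] 0.95
wrist catch_a_pad [0.5276 0.2189 0.1018] 0.63
wrist catch_b_pad [0.5808 0.2126 0.0978] 0.65
top cassette [0.5552 0.2137 0.0463] 0.62
top catch_a_pad [ 0.4483 -0.5037  0.0007] 0.43
scene cassette [0.5545 0.2117 0.0482] 0.53
scene catch_b_pad [0.6187 0.4909 0.0009] 0.64
scene catch_b_pad [0.5543 0.2144 0.0464] 0.42
```

The cassette is rising with the tool (base z about 0.047) and the weight shows on the wrist. I'll lift the rest of the way.

Call:
apply_moves:
  series:
    - {"offset": [0, 0, 0.5], "rot": [0, 0, 0]}
    - {"offset": [0, 0, 1.2], "rot": [0, 0, 0]}
    - {"offset": [0, 0, 2], "rot": [0, 0, 0]}
    - {"offset": [0, 0, 3], "rot": [0, 0, 0]}
    - {"offset": [0, 0, 4], "rot": [0, 0, 0]}
    - {"offset": [0, 0, 5], "rot": [0, 0, 0]}
    - {"offset": [0, 0, 6], "rot": [0, 0, 0]}
    - {"offset": [0, 0, 7], "rot": [0, 0, 0]}
    - {"offset": [0, 0, 8], "rot": [0, 0, 0]}
    - {"offset": [0, 0, 9], "rot": [0, 0, 0]}
    - {"offset": [0, 0, 10], "rot": [0, 0, 0]}
    - {"offset": [0, 0, 11], "rot": [0, 0, 0]}
    - {"offset": [0, 0, 12], "rot": [0, 0, 0]}
    - {"offset": [0, 0, 13], "rot": [0, 0, 0]}
    - {"offset": [0, 0, 14], "rot": [0, 0, 0]}
    - {"offset": [0, 0, 14.7], "rot": [0, 0, 0]}
    - {"offset": [0, 0, 15], "rot": [0, 0, 0]}
    - {"offset": [0, 0, 15], "rot": [0, 0, 0]}
    - {"offset": [0, 0, 15], "rot": [0, 0, 0]}
    - {"offset": [0, 0, 15], "rot": [0, 0, 0]}

```text
time: 30.35
position: [0.5542, 0.215, 0.2236]
tool_rot: [0.768, 0.64, -0.001, -0.0]
ft_force: [0.4, -0.1, -3.3]
grip_width: 0.0459
grip_force: 25.0
```

```bash
python3 - <<'E'
from h import *
o=get_obs();print(o["time"],o["ft_force"],o["grip_width"],np.abs(o["joint_velocities"]).max())
for c in("wrist","top","scene"):
    vision.camera(c);spots(c,"cassette","catch_a_pad","catch_b_pad");
    if c!="wrist":spots(c,"basket","bail_mid","tin","jar","woodbox")
E
```

```text
30.35 [ 0.43430889 -0.06955304 -3.28461425] 0.04588417851548302 0.0022515628382145532
wrist cassette [0.5564 0.2147 0.1975] 0.69
wrist catch_a_pad [0.5284 0.2199 0.2547] 0.69
top cassette [0.5549 0.2145 0.1952] 0.55
top catch_a_pad [ 4.502e-01  4.613e-01 -2.000e-04] 0.24
top basket [ 0.508  -0.2009  0.0944] 0.86
top bail_mid [ 0.5122 -0.2033  0.1955] 0.78
top bail_mid [ 0.3844  0.0048 -0.0037] 0.38
top tin [0.5506 0.0102 0.0035] 0.52
top tin [0.5567 0.2143 0.1963] 0.39
top jar [ 0.4505  0.4632 -0.0027] 0.65
top woodbox [ 0.308   0.3234 -0.0041] 0.72
scene cassette [0.5531 0.2143 0.1953] 0.72
scene catch_a_pad [0.5759 0.2098 0.2495] 0.44
scene catch_b_pad [0.5753 0.213  0.2511] 0.61
scene basket [ 0.5126 -0.1985  0.1964] 0.71
scene basket [ 0.5143 -0.2014  0.0969] 0.7
scene bail_mid [ 0.5118 -0.1982  0.1956] 0.85
scene bail_mid [0.5583 0.011  0.0021] 0.22
scene tin [ 0.3263 -0.3612 -0.0047] 0.71
scene tin [0.5591 0.0109 0.0025] 0.66
scene jar [0.4507 0.4629 0.0037] 0.6
scene woodbox [0.3012 0.3213 0.0023] 0.9
```

The cassette hangs upright with its base at z = 0.196, 85 mm above the rim. It is still, held with 25 N, the basket hangs on the hook, and the other things haven't moved. Handing in.

```bash
python3 -c "
from rig import hand_in;print(hand_in())"
```

```text
the job is handed in; nothing more can be done
None
```

The basket hangs by its bail on the hook, and the cassette is out of its well, held still and upright by its pinched catches about 85 mm above the extractor; the job was handed in at about 30 s, with no verdict shown.

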